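# Pack the axis kit for the big printer

### The job

Pack the four parts for the printer's next axis into the white modules on the black carrier plate: the small motor upright in the square bin, the bearing sleeve standing in the round cup, the long piece of profile lying in the long trough, and the ball bearing flat over the post. Set each one down on the bottom of its module rather than dropping it, and let go. Leave the big motor and the short profile offcut where they are.

Things in the scene. Friction and masses are not known exactly. Their poses are not given: they have to be found in the camera images.
- small_motor_mid (a point): Small stepper motor standing upright, shaft up: square body with aluminium ends and a black middle, 42 x 42 x 40 mm, 5 mm shaft rising 22 mm above it, 0.28 kg. All six loose parts lie on a 4 mm cardboard sheet, in three rows 100 mm apart along world x and two columns 110 mm apart along world y, turned by up to 0.1 rad. Point: its centre, half-way up the body (20 mm above its underside); x and y square to the body's sides, z up.
- big_motor_mid (a point): Look-alike that stays: big stepper motor standing upright, shaft up: square body with aluminium ends and a black middle, 57 x 57 x 45 mm, 6.4 mm shaft rising 21 mm. Point: its centre, half-way up the body (22.5 mm above its underside); x and y square to its sides.
- long_profile_mid (a point): Long piece of aluminium T-slot profile, 30 x 30 mm section, lying on a flat side, 90 mm long, 0.09 kg. Point: its centre, half-way up (15 mm above its underside); x along its length, y level across it.
- short_profile_mid (a point): Look-alike that stays: short offcut of aluminium T-slot profile, 30 x 30 mm section, lying on a flat side, 45 mm long. Point: its centre, half-way up (15 mm); x along its length.
- sleeve_mid (a point): Linear-bearing sleeve: bright steel tube, 21 mm outside diameter, 12 mm bore, 57 mm tall, standing on end, 0.09 kg. Point: its centre, half-way up (28.5 mm above its foot); z along the tube, up.
- ball_bearing_mid (a point): Ball bearing lying flat: steel ring with a black seal, 47 mm outside diameter, 25 mm bore, 12 mm thick, 0.08 kg. Point: its centre, half-way up (6 mm above its underside), in the middle of the bore; z along its axis, up.
- square_bin_floor (a point): One of four white printed modules, fixed on a black carrier plate; base 112 x 82 x 3 mm. Point: centre of the upper face of its base (where the part stands); x along the base's 112 mm, y along its 82 mm, z up. This one carries a low square frame, 62 x 62 mm inside, walls 4 mm thick and 15 mm high above the base.
- round_cup_floor (a point): One of four white printed modules, fixed on a black carrier plate; base 112 x 82 x 3 mm. Point: centre of the upper face of its base (where the part stands); x along the base's 112 mm, y along its 82 mm, z up. This one carries a round ring wall, 40 mm inside diameter, 48 mm outside, 18 mm high above the base.
- trough_floor (a point): One of four white printed modules, fixed on a black carrier plate; base 112 x 82 x 3 mm. Point: centre of the upper face of its base (where the part stands); x along the base's 112 mm, y along its 82 mm, z up. This one carries a low oblong frame, 106 mm inside along x and 48 mm along y, walls 3 mm thick and 12 mm high above the base.
- post_floor (a point): One of four white printed modules, fixed on a black carrier plate; base 112 x 82 x 3 mm. Point: centre of the upper face of its base (where the part stands); x along the base's 112 mm, y along its 82 mm, z up. This one carries only an upright post in its middle, 9 mm diameter, 19 mm high above the base, with a tapered tip.
There are look-alikes about, which are no part of the job. Leave any blue, orange or yellow look-alike of the part that bears small_motor_mid alone.

How it is judged:
At the end, for the whole second after the job is handed in: Parts released, at rest, upright (0.12 rad; profile along its trough, 0.25 rad), seated on its module's base (3 mm) within 15 mm (motor), 11.5 mm (sleeve), 14 mm (long profile), 10 mm (ball bearing) of its centre; look-alikes moved less than 15 mm (horizontal distance between small_motor_mid and square_bin_floor below 0.015 m and z of small_motor_mid in the frame of square_bin_floor between 0.017 and 0.023 m and angle between the z axis of small_motor_mid and the z axis of square_bin_floor, either way round below 0.12 rad and linear speed of each of small_motor, sleeve, long_profile, ball_bearing below 0.02 m/s and contact force between each of small_motor, sleeve, long_profile, ball_bearing and the fingers below 0.05 N and horizontal distance between sleeve_mid and round_cup_floor below 0.0115 m and z of sleeve_mid in the frame of round_cup_floor between 0.0255 and 0.0315 m and angle between the z axis of sleeve_mid and the z axis of round_cup_floor, either way round below 0.12 rad and horizontal distance between long_profile_mid and trough_floor below 0.014 m and z of long_profile_mid in the frame of trough_floor between 0.012 and 0.018 m and angle between the x axis of long_profile_mid and the x axis of trough_floor, either way round below 0.25 rad and horizontal distance between ball_bearing_mid and post_floor below 0.01 m and z of ball_bearing_mid in the frame of post_floor between 0.003 and 0.009 m and angle between the z axis of ball_bearing_mid and the z axis of post_floor, either way round below 0.12 rad and distance of each of big_motor_mid, short_profile_mid from where it was at the start of the episode below 0.015 m); the robot touches nothing.
It fails at once if one of the four parts is dropped or flung (faster than 0.7 m/s out of the fingers, a fall of about 25 mm) ((contact force between small_motor and the fingers below 0.05 N and linear speed of small_motor above 0.7 m/s) or (contact force between sleeve and the fingers below 0.05 N and linear speed of sleeve above 0.7 m/s) or (contact force between long_profile and the fingers below 0.05 N and linear speed of long_profile above 0.7 m/s) or (contact force between ball_bearing and the fingers below 0.05 N and linear speed of ball_bearing above 0.7 m/s)).
It fails at once if the big motor or short profile is moved more than 15 mm (distance of any of big_motor_mid, short_profile_mid from where it was at the start of the episode above 0.015 m).
It also fails if it takes over 112 s, if anything falls off the work surface, if the arm or the gripper's body presses on something with over 40 N, if the wrist force passes 120 N, or if a joint passes its speed limit or range.

### The arm

A 7-joint arm with a two-finger parallel gripper is mounted at the origin on the work surface. World frame = base frame: x ahead of the robot, y to its left, z up, the work surface at z = 0. Lengths are in m, angles in rad, forces in N, time in s.
With the tool pointing down it reaches from about 0.4 to 0.9 m from the base axis. Payload 5.5 kg.
Tool frame: the origin (TCP) lies on the centre line of the jaws, within the pads' length; the fingertips stand 8 mm ahead of it and the grasp point (between the pads) lies 11 mm behind it; y points along the fingers, x is the direction in which the jaws open and shut, and the axes are right-handed (so a half turn about y gives the same grasp; the last joint's range is limited). The gripper opens to 85 mm and grips with 20 to 120 N. Pads are 22 mm wide; open, the fingers measure 114 mm over their backs; the gripper's body (76 mm by 85 mm) begins 54 mm behind the grasp point. The pads swing forward as they close: fully open they stand 13 mm farther back than shut.
Start: joints at [-0.981, 0.501, -0.427, 1.55, 0.221, 1.138, -0.21], TCP at [0.209, 0.616, 0.239] pointing down, gripper open.
Joint ranges: [-2.88, 2.88], [-0.31, 2.03], [-1.54, 1.56], [0.2, 2.42], [-1.41, 4.55], [0.19, 2.02], [-2.57, 2.57]. Speed limits (rad/s): [2.57, 2.57, 3.14, 3.14, 3.14, 3.14, 3.14].

### API

Orientations are given as [roll, pitch, yaw] about the fixed x, y, z axes, in that order (R = Rz(yaw) Ry(pitch) Rx(roll)).
In Python, from cell import arm gives the robot as it stands. Calls block until the motion is done:
- arm.move_pose(position, orientation): joint-space move of the TCP to a pose.
- arm.move_straight(position, velocity=0.15, orientation=None, guard=None): straight line of the TCP; orientation=None keeps the orientation; velocity is the mean speed in m/s. With guard (N) it stops when the force on the tool has changed by that much, and returns True; else False.
- arm.goto_joints(angles): joint-space move.
- arm.let_go() and arm.gripper_close(newtons=None): open the fingers fully, or close them until they stop; newtons is the grip in N (None keeps the last).
- arm.wait(seconds).
- arm.inverse_kinematics(position, orientation): joint angles nearest the present ones, or None.
- arm.get_state(): the state.
- arm.snapshot(name): name is "side" or "top" or "wrist"; returns a dict with "img" (400x640x3 uint8, red, green, blue), "depth" (400x640 float32, m along the optical axis (not along the pixel's ray), 0 where there is no reading), "camera_matrix" (3x3 intrinsics, pixels), "k1" (the pictures are not rectified: a ray, as slopes to the right and down, at radius r is drawn at 1 + k1 r^2 times it, then the intrinsics apply), "R" (3x3) and "t" (3): a world point X has camera coordinates R X + t. Camera axes: x right, y down, z forward; pixel columns grow to the right and rows downward; lengths in m; the calibration is good to about 2 mm. A picture is of the moment at which its call begins.
A pose or a line that the arm cannot do raises arm.MotionError and nothing moves.
- arm.sign_off(): hands the job in, once; it reports no verdict.
The state is a dict: "clock": time; "qpos": joint angles; "dq": joint speeds; "effort": joint torques, N m; "ee_pos": TCP position; "eef_rot": TCP orientation; "contact_force": force on the tool from outside, world axes, zero at the start; "torque": the same for the moment, N m; "gripper_width": finger opening in m.
Only numpy, scipy, OpenCV 4.12 (cv2) and the standard library are available. Lean on these libraries where they do the work, as an engineer would, in place of code of your own. Each camera call takes 0.05 s, during which the arm holds its last target.

## Working session

There is one attempt and no reset: what is moved stays moved. The work goes in short steps, each a Python script; the robot and the scene stay as the last script left them, time stands still between calls to the robot, and variables do not carry over. Pictures are saved under pics/ and viewed, and the job is handed in when it is done.

```bash
ls; mkdir -p pics
python3 - <<'E'
from cell import arm
import cv2,pickle
for n in ["top","side","wrist"]:
    s=arm.snapshot(n); cv2.imwrite(f"pics/{n}0.png",s["img"][:,:,::-1]); pickle.dump(s,open(f"{n}0.pkl","wb"))
    print(n,s["camera_matrix"].tolist(),s["k1"],s["R"].round(4).tolist(),s["t"])
print(arm.get_state())
E
```

```text
pics
top [[407.5190649535979, 0.0, 322.570700614527], [0.0, 407.5190649535979, 201.20004611698428], [0.0, 0.0, 1.0]] -0.05856167825084956 [[0.0156, -0.9992, 0.0355], [-0.9938, -0.0194, -0.1093], [0.1099, -0.0336, -0.9934]] [0.04980305 0.61921499 0.91441568]
side [[398.3505193559463, 0.0, 319.33047063984463], [0.0, 398.3505193559463, 203.78999274845992], [0.0, 0.0, 1.0]] -0.036037205343727084 [[-0.9497, -0.3129, 0.0159], [-0.2108, 0.6004, -0.7714], [0.2318, -0.7359, -0.6361]] [0.57875673 0.13610967 0.79568409]
wrist [[323.73357676471136, 0.0, 319.71757341298843], [0.0, 323.73357676471136, 206.51669411826398], [0.0, 0.0, 1.0]] 0.0059867870243172985 [[0.3218, 0.9468, -0.0027], [0.9055, -0.3069, 0.293], [0.2766, -0.0968, -0.9561]] [-0.64984329 -0.03755009  0.3800799 ]
{'clock': 0.15, 'qpos': array([-0.9807817 ,  0.50161996, -0.42681469,  1.55120794,  0.22076164,
        1.13829987, -0.21030704]), 'dq': array([ 0.00019838, -0.00324317,  0.00118846, -0.00196503,  0.00079029,
       -0.00252235,  0.00036981]), 'effort': array([-6.73735762e-03, -5.70032859e+01, -5.82525104e+00, -2.81285816e+01,
        1.06098349e-02,  7.69591599e-03,  2.37457857e-05]), 'ee_pos': array([0.20852813, 0.61508998, 0.23850501]), 'eef_rot': array([-1.57071706e+00,  1.49570690e-03,  1.24398587e+00]), 'contact_force': array([ 0.18540812, -0.64953998,  0.68730652]), 'torque': array([-0.02929618,  0.0419211 ,  0.01729596]), 'gripper_width': 0.08541915348328404}
```

View pics/top0.png

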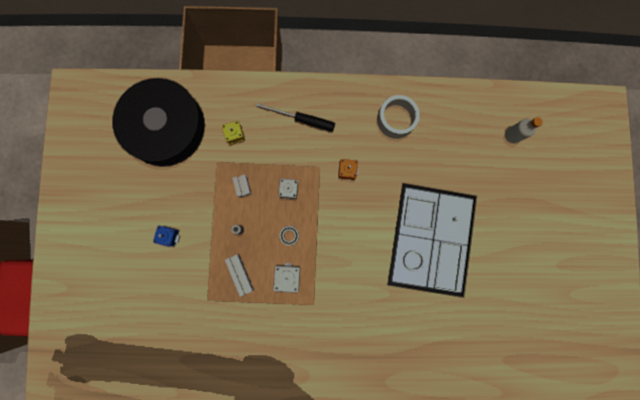

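View pics/side0.png

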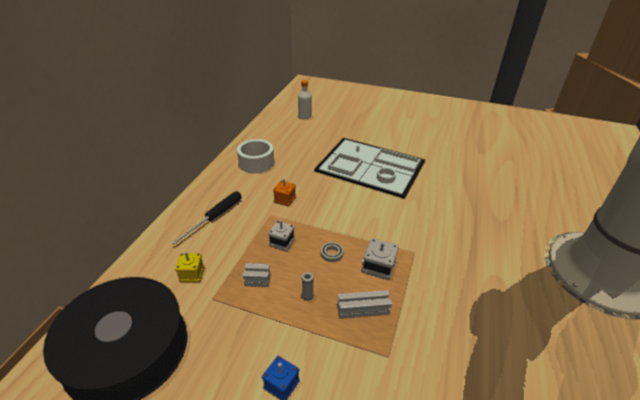

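View pics/wrist0.png

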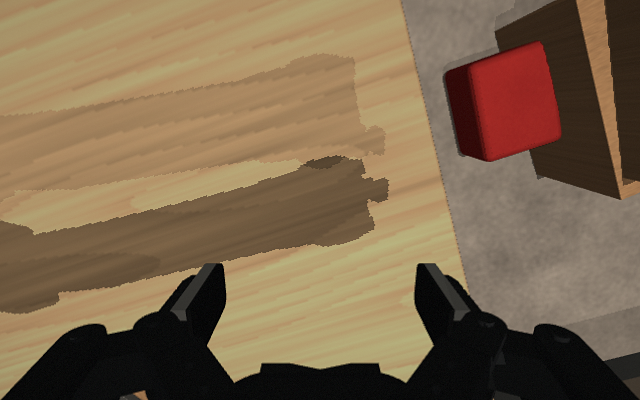

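Top view, first read. There are five things the small motor could be confused with:
- Grey motor at (288,188).
- Big motor at (287,278), which is larger and stays.
- Orange (348,169), yellow (233,132) and blue (166,236) look-alikes.

For the profile, the long piece is at (238,275) and the short offcut at (241,186). The bearing is at (289,236) and the sleeve at (237,230). The white ring at (399,117) is not the cup, because it is off the plate.

I choose the grey small motor at (288,188) and will check these in close crops.

```bash
cat > h.py <<'E'
import numpy as np,cv2,pickle
def ray(s,uv):
    K=s["camera_matrix"];k=s["k1"]
    p=cv2.undistortPoints(np.array(uv,float).reshape(-1,1,2),K,np.array([k,0,0,0.])).reshape(-1,2)
    d=np.c_[p,np.ones(len(p))]@s["R"]   # R^T d
    return -s["R"].T@s["t"],d
def onplane(s,uv,z):
    c,d=ray(s,uv); return c+d*((z-c[2])/d[:,2])[:,None]
def proj(s,X):
    X=np.atleast_2d(X).astype(float)
    return cv2.projectPoints(X,cv2.Rodrigues(s["R"])[0],s["t"],s["camera_matrix"],np.array([s["k1"],0,0,0.]))[0].reshape(-1,2)
def world(s):
    h,w=s["depth"].shape
    u,v=np.meshgrid(np.arange(w),np.arange(h))
    c,d=ray(s,np.c_[u.ravel(),v.ravel()])
    return (c+d*s["depth"].reshape(-1,1)).reshape(h,w,3)
E
python3 - <<'E'
import pickle,cv2,numpy as np
from h import *
s=pickle.load(open("top0.pkl","rb"))
im=s["img"][:,:,::-1]
a=cv2.resize(im[155:310,200:330],None,fx=4.6,fy=3.8 if 0 else 3.8,interpolation=cv2.INTER_CUBIC);cv2.imwrite("pics/c1.png",a)
b=cv2.resize(im[175:305,380:485],None,fx=4.5,fy=4.5,interpolation=cv2.INTER_CUBIC);cv2.imwrite("pics/c2.png",b)
W=world(s)
for n,uv in dict(table=(360,300),sheet=(260,210),smotor=(284,184),bmotor=(280,272),long=(238,275),short=(241,186),sleeve=(237,230),bear=(289,236),bin=(420,213),post=(440,200),cup=(412,260),trough=(449,265)).items():
    print(n,W[uv[1],uv[0]].round(4))
E
```

```text
table [ 0.3889 -0.0326 -0.0007]
sheet [0.5975 0.2085 0.0037]
smotor [0.6554 0.1506 0.0425]
bmotor [0.455  0.1542 0.0479]
long [0.4449 0.2523 0.0213]
short [0.6513 0.2523 0.0244]
sleeve [0.5471 0.2523 0.0559]
bear [ 5.371e-01  1.382e-01 -5.000e-04]
bin [ 0.5969 -0.175   0.0091]
post [ 0.6298 -0.2258  0.0055]
cup [ 0.4846 -0.1547  0.0094]
trough [ 0.4735 -0.2451  0.007 ]
```

View pics/c1.png

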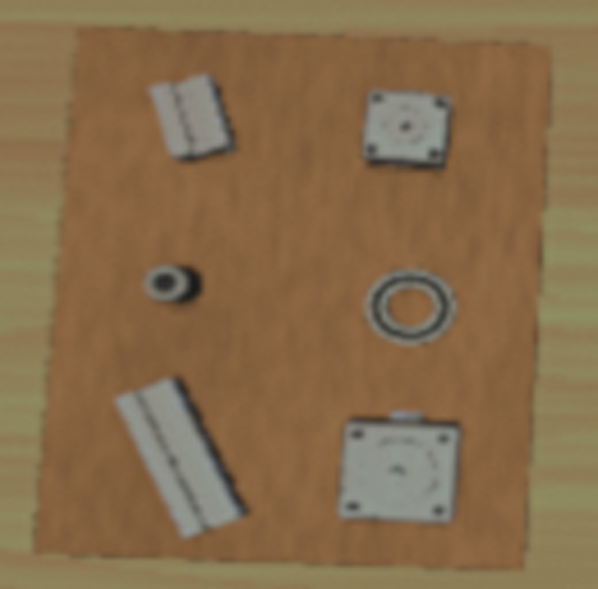

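View pics/c2.png

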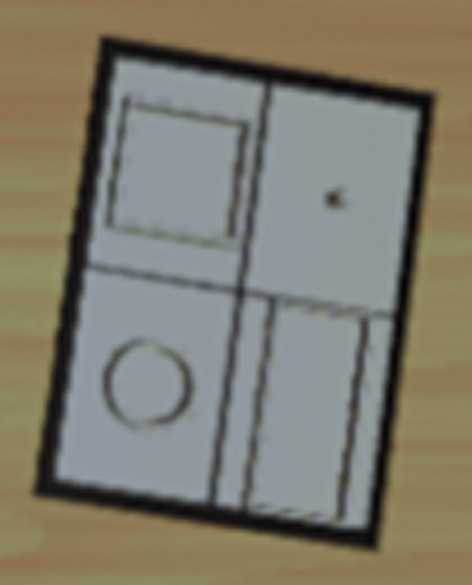

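The crops confirm it. The small motor (crop 406,127) is the smaller grey body with a shaft, and the big motor is bottom right. The profile bottom left is about twice as long as the one top left. The bin is upper left on the plate, the post upper right, the cup lower left and the trough lower right.

Next I'll get coarse positions and the wrist-camera geometry, then close views.

Run:
```python
import pickle,cv2,numpy as np
from h import *
from scipy.spatial.transform import Rotation as Ro
s=pickle.load(open("top0.pkl","rb"))
def c1(p): return (np.array(p)+.5)/[4.6,3.8]-.5+[200,155]
def c2(p): return (np.array(p)+.5)/4.5-.5+[380,175]
for n,p,z in [("motor corners",[(367,93),(450,97),(445,162),(364,158)],.044),("long",[(117,400),(178,377),(246,517),(187,538)],.034),("sleeve",[(165,283)],.061),("bear",[(411,307)],.016),("big",[(346,422),(460,425),(452,521),(340,516)],.049),("short",[(150,87),(209,75),(234,150),(184,160)],.034)]:
    w=onplane(s,[c1(q) for q in p],z); print(n,w.mean(0).round(4),w.round(3)[:,:2].tolist())
for n,p,z in [("plate",[(104,38),(435,95),(377,549),(37,492)],.004),("bin",[(125,98),(248,122),(234,244),(107,228)],.02),("cup",[(148,385)],.022),("post",[(335,197)],.02),("trough",[(272,302),(366,316),(342,520),(247,508)],.016)]:
    w=onplane(s,[c2(q) for q in p],z); print(n,w.mean(0).round(4),w.round(3)[:,:2].tolist())
s=pickle.load(open("wrist0.pkl","rb"))
c=-s["R"].T@s["t"]
Rt=Ro.from_euler("xyz",[-1.57071706e+00,  1.49570690e-03,  1.24398587e+00]).as_matrix()
print(Rt.round(3)); tp=np.array([0.20852813, 0.61508998, 0.23850501])
print("cam in tool",Rt.T@(c-tp),"axes",(s["R"]@Rt).round(3))
```

```text
motor corners [0.6456 0.1411 0.044 ] [[0.666, 0.161], [0.665, 0.12], [0.625, 0.121], [0.627, 0.162]]
long [0.4456 0.2476 0.034 ] [[0.479, 0.281], [0.494, 0.251], [0.411, 0.215], [0.398, 0.244]]
sleeve [0.5488 0.2548 0.061 ] [[0.549, 0.255]]
bear [0.538  0.1376 0.016 ] [[0.538, 0.138]]
big [0.4408 0.1393 0.049 ] [[0.469, 0.166], [0.468, 0.11], [0.412, 0.113], [0.414, 0.168]]
short [0.6508 0.2488 0.034 ] [[0.669, 0.272], [0.677, 0.242], [0.631, 0.228], [0.625, 0.253]]
plate [ 0.5345 -0.2076  0.004 ] [[0.67, -0.135], [0.642, -0.318], [0.399, -0.281], [0.427, -0.098]]
bin [ 0.5959 -0.1704  0.02  ] [[0.635, -0.142], [0.624, -0.208], [0.559, -0.2], [0.566, -0.132]]
cup [ 0.4846 -0.1527  0.022 ] [[0.485, -0.153]]
post [ 0.5845 -0.2546  0.02  ] [[0.585, -0.255]]
trough [ 0.4717 -0.2392  0.016 ] [[0.529, -0.221], [0.522, -0.272], [0.415, -0.257], [0.421, -0.206]]
[[ 0.321 -0.001 -0.947]
 [ 0.947 -0.001  0.321]
 [-0.001 -1.     0.   ]]
cam in tool [ 0.00124735 -0.13411976  0.07495828] axes [[ 1.     0.001 -0.001]
 [-0.    -0.293 -0.956]
 [-0.001  0.956 -0.293]]
```

Run:
```python
from cell import arm
import numpy as np
pi=np.pi
for p in [(.545,.195,.19),(.545,.195,.12),(.535,-.205,.2)]:
    for y in np.arange(-3,3.2,.5):
        q=arm.inverse_kinematics(list(p),[-pi/2,0,y])
        print(p,round(y,2),None if q is None else np.round(q,2))
```

```text
(0.545, 0.195, 0.19) -3.0 [ 0.49  0.8  -1.3   1.77  0.81  1.24  2.25]
(0.545, 0.195, 0.19) -2.5 [-1.27  0.84  1.36  1.82 -0.88  1.25 -2.15]
(0.545, 0.195, 0.19) -2.0 [-1.19  0.66  1.13  1.82 -0.67  1.11 -1.81]
(0.545, 0.195, 0.19) -1.5 [-0.57  0.4   0.22  1.8  -0.11  0.95 -1.8 ]
(0.545, 0.195, 0.19) -1.0 [-0.49  0.4   0.13  1.8  -0.06  0.95 -1.34]
(0.545, 0.195, 0.19) -0.5 [-0.41  0.39  0.02  1.79 -0.01  0.95 -0.88]
(0.545, 0.195, 0.19) 0.0 [-0.33  0.4  -0.07  1.79  0.03  0.96 -0.42]
(0.545, 0.195, 0.19) 0.5 [-0.26  0.4  -0.17  1.79  0.08  0.96  0.04]
(0.545, 0.195, 0.19) 1.0 [-0.18  0.41 -0.27  1.79  0.13  0.96  0.5 ]
(0.545, 0.195, 0.19) 1.5 [-0.14  0.41 -0.31  1.78  0.15  0.97  0.98]
(0.545, 0.195, 0.19) 2.0 [-0.08  0.42 -0.39  1.78  0.19  0.97  1.45]
(0.545, 0.195, 0.19) 2.5 [-0.01  0.44 -0.49  1.78  0.24  0.98  1.91]
(0.545, 0.195, 0.19) 3.0 [ 0.07  0.46 -0.6   1.78  0.3   1.    2.36]
(0.545, 0.195, 0.12) -3.0 [ 0.12  0.58 -0.67  1.82  0.45  0.89  2.52]
(0.545, 0.195, 0.12) -2.5 [-1.25  1.    1.35  1.87 -1.06  1.23 -2.04]
(0.545, 0.195, 0.12) -2.0 [-1.17  0.8   1.13  1.87 -0.85 
[... 908 characters left out ...]
 -1.39]
(0.535, -0.205, 0.2) -1.5 [-0.13  0.42  0.57  1.81 -0.26  0.99 -0.95]
(0.535, -0.205, 0.2) -1.0 [-0.09  0.41  0.52  1.81 -0.24  0.98 -0.47]
(0.535, -0.205, 0.2) -0.5 [-0.05  0.4   0.47  1.81 -0.22  0.98  0.01]
(0.535, -0.205, 0.2) 0.0 [ 0.01  0.39  0.4   1.81 -0.18  0.97  0.48]
(0.535, -0.205, 0.2) 0.5 [ 0.04  0.39  0.36  1.81 -0.16  0.97  0.96]
(0.535, -0.205, 0.2) 1.0 [ 0.05  0.39  0.34  1.81 -0.15  0.97  1.45]
(0.535, -0.205, 0.2) 1.5 [ 0.13  0.38  0.24  1.81 -0.11  0.97  1.91]
(0.535, -0.205, 0.2) 2.0 [ 0.15  0.38  0.21  1.81 -0.09  0.97  2.4 ]
(0.535, -0.205, 0.2) 2.5 [ 1.21  0.76 -1.3   1.77  0.78  1.24  2.19]
(0.535, -0.205, 0.2) 3.0 [-0.57  0.81  1.36  1.83 -0.85  1.24 -2.24]
```

Run:
```python
from cell import arm
import numpy as np,cv2,pickle
pi=np.pi
for n,p,yaw in [("parts",(.545,.195,.20),0),("plate",(.535,-.205,.20),0)]:
    arm.move_pose(list(p),[-pi/2,0,yaw]); arm.wait(.2)
    s=arm.snapshot("wrist"); pickle.dump(s,open(n+".pkl","wb")); cv2.imwrite(f"pics/{n}1.png",s["img"][:,:,::-1])
    st=arm.get_state();print(st["clock"],st["ee_pos"],st["contact_force"])
```

```text
2.35 [0.54474164 0.19585792 0.19998105] [-0.87569025  0.47490352  0.54817865]
4.0833 [ 0.53542522 -0.20383606  0.1999691 ] [ 0.21822929  0.67115997 -0.16962657]
```

View pics/parts1.png

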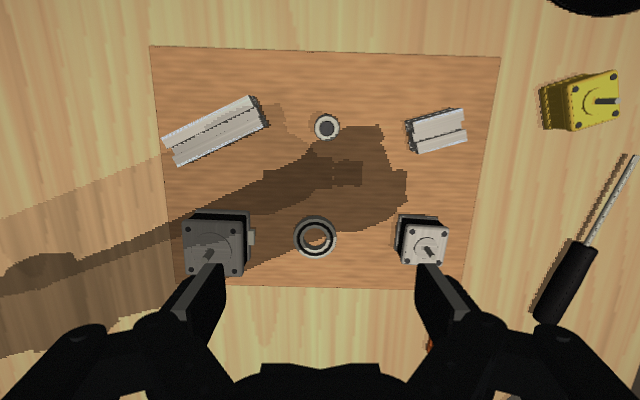

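View pics/plate1.png

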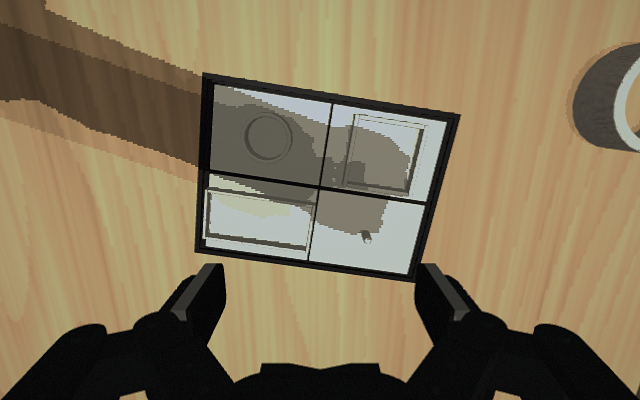

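The parts view shows the small motor at (424,245), sleeve (327,127), long profile (215,131), short offcut (437,130), bearing (315,237) and big motor (213,247). The plate view shows the cup at (268,137), bin (383,153), trough (259,218) and post (366,236). I'll enlarge both to read the edges.

Run:
```python
import pickle,cv2
a=pickle.load(open("parts.pkl","rb"))["img"][:,:,::-1]; b=pickle.load(open("plate.pkl","rb"))["img"][:,:,::-1]
f=lambda im,x0,y0,x1,y1,k,n:cv2.imwrite("pics/"+n,cv2.convertScaleAbs(cv2.resize(im[y0:y1,x0:x1],None,fx=k,fy=k,interpolation=cv2.INTER_CUBIC),alpha=1.2))
f(a,280,90,480,275,4,"p_r.png")
f(a,150,80,290,180,5.5,"p_l.png")
f(b,190,65,470,290,2.8,"pl.png")
```

```text
(no output)
```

View pics/p_r.png

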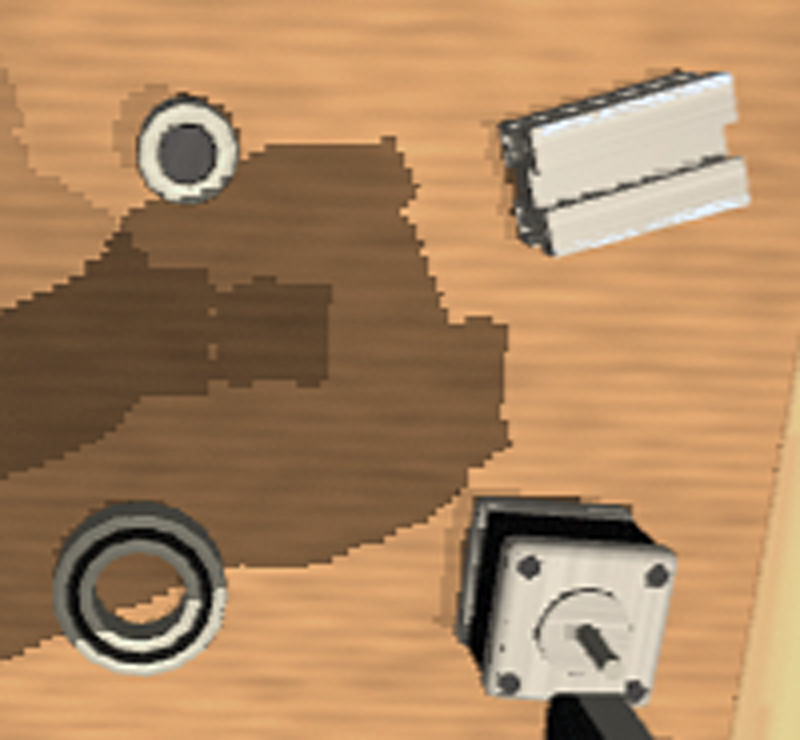

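View pics/p_l.png

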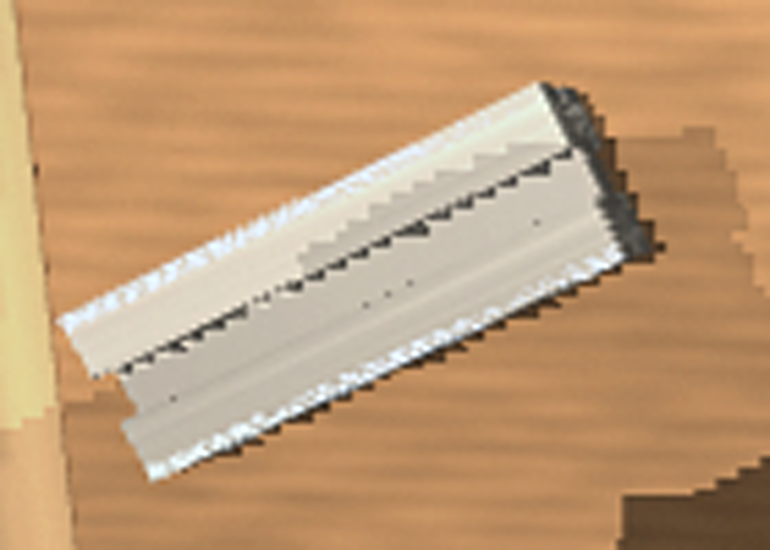

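View pics/pl.png

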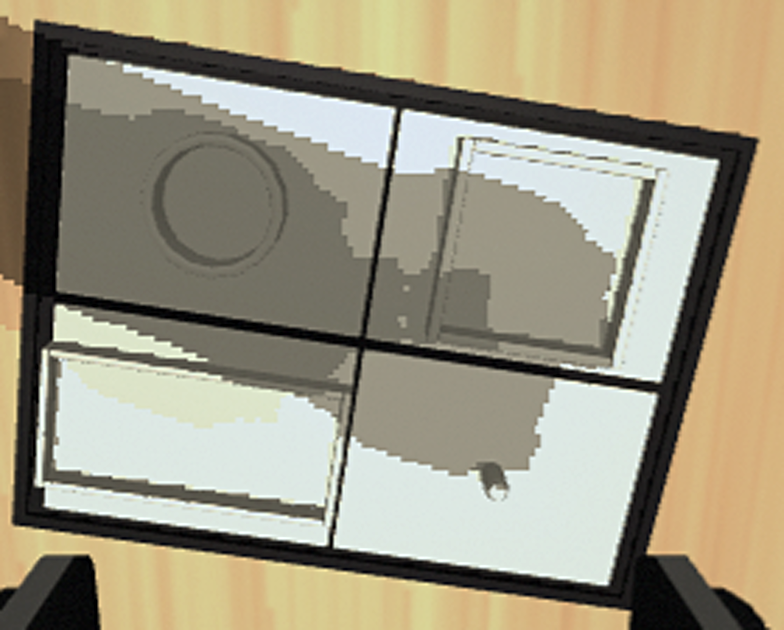

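Run:
```python
import pickle
from h import *
def cv(p,k,o): return (np.array(p,float)+.5)/k-.5+o
a=pickle.load(open("parts.pkl","rb")); b=pickle.load(open("plate.pkl","rb"))
def rect(n,w):
    L=((w[1]-w[0])+(w[2]-w[3]))/2; H=((w[3]-w[0])+(w[2]-w[1]))/2
    print(n,w.mean(0).round(4),"len",np.linalg.norm(L).round(4),np.linalg.norm(H).round(4),"yaw",np.arctan2(L[1],L[0]).round(3),np.arctan2(H[0],-H[1]).round(3))
rect("motor",onplane(a,cv([(508,537),(676,548),(645,704),(490,695)],4,[280,90]),.044))
rect("long",onplane(a,cv([(58,320),(545,84),(625,258),(152,480)],5.5,[150,80]),.034))
print("sleeve",onplane(a,cv([(188,154)],4,[280,90]),.061),"bear",onplane(a,cv([(140,594)],4,[280,90]),.016))
B=lambda p,z:onplane(b,cv(p,2.8,[190,65]),z)
for z in (.005,.008):
  rect("cup",B([(68,55),(397,108),(362,340),(56,298)],z))
  rect("bin",B([(403,110),(719,160),(662,380),(370,338)],z))
  rect("tro",B([(54,306),(360,349),(330,546),(44,508)],z))
  rect("post",B([(365,350),(657,390),(610,584),(335,546)],z))
rect("binframe",B([(460,138),(666,171),(622,366),(429,341)],.022))
rect("troframe",B([(44,342),(353,388),(329,525),(36,487)],.019))
print("cup ring",B([(221,200)],.022),"post base/tip",B([(484,466)],.007),B([(497,488)],.026))
W=world(b)
for p in [(250,250),(520,420),(120,420),(120,80),(560,250)]:
    q=cv(p,2.8,[190,65]).astype(int); print(p,W[q[1]-3:q[1]+4,q[0]-3:q[0]+4,2].mean().round(4))
W=world(a)
for n,p in dict(sheet=(360,200),sheet2=(300,180),table=(480,300),table2=(100,100)).items(): print(n,W[p[1]-4:p[1]+5,p[0]-4:p[0]+5,2].mean().round(4))
```

```text
motor [0.6468 0.1437 0.044 ] len 0.0395 0.0415 yaw -0.065 -0.048
long [0.4468 0.2503 0.034 ] len 0.0904 0.0292 yaw 0.421 0.413
sleeve [[0.55036478 0.25559329 0.061     ]] bear [[0.53941145 0.13934481 0.016     ]]
cup [ 0.4848 -0.157   0.005 ] len 0.1134 0.0839 yaw -0.144 -0.146
bin [ 0.5988 -0.1733  0.005 ] len 0.112 0.0815 yaw -0.147 -0.143
tro [ 0.4718 -0.2422  0.005 ] len 0.1138 0.0819 yaw -0.143 -0.147
post [ 0.5856 -0.2586  0.005 ] len 0.1122 0.0822 yaw -0.144 -0.14
cup [ 0.4852 -0.1567  0.008 ] len 0.1124 0.0831 yaw -0.144 -0.146
bin [ 0.5982 -0.1729  0.008 ] len 0.111 0.0808 yaw -0.147 -0.143
tro [ 0.4724 -0.2412  0.008 ] len 0.1128 0.0811 yaw -0.143 -0.147
post [ 0.5851 -0.2574  0.008 ] len 0.1111 0.0815 yaw -0.144 -0.14
binframe [ 0.5975 -0.173   0.022 ] len 0.0698 0.0688 yaw -0.141 -0.129
troframe [ 0.4721 -0.2399  0.019 ] len 0.1111 0.0558 yaw -0.146 -0.161
cup ring [[ 0.48726608 -0.1538339   0.022     ]] post base/tip [[ 0.58209565 -0.25577083  0.007     ]] [[ 0.58450648 -0.25696692  0.026     ]]
(250, 250) 0.0186
(520, 420) 0.0088
(120, 420) 0.0088
(120, 80) 0.0085
(560, 250) 0.0088
sheet 0.0037
sheet2 0.0038
table 0.0056
table2 -0.0005
```

Base height is about 8.5 mm, and the two cameras agree to about 3 mm, so I average them. All grips keep the fingertips above the module walls, and the bearing is gripped diagonally so the fingers clear the neighbouring frames. Small motor first.

```bash
cat > act.py <<'E'
from cell import arm
import numpy as np,cv2
pi=np.pi
SAFE=.17
def O(y): return [-pi/2,0,y]
def st(tag):
    s=arm.get_state(); print(tag,"t",round(s["clock"],2),"p",s["ee_pos"].round(4),"F",s["contact_force"].round(1),"w",round(s["gripper_width"],4),flush=True); return s
def pick(xy,z,yaw,N):
    arm.move_pose([*xy,SAFE],O(yaw)); arm.move_straight([*xy,z+.03],.25); hit=arm.move_straight([*xy,z],.08,guard=12)
    st("down hit=%s"%hit)
    if hit: return False
    arm.gripper_close(N); arm.wait(.1); st("closed")
    arm.move_straight([*xy,z+.03],.08); arm.move_straight([*xy,SAFE],.25); s=st("lifted")
    return s["gripper_width"]>.01
def snap(cam,n):
    s=arm.snapshot(cam); cv2.imwrite("pics/"+n,s["img"][:,:,::-1]); return s
def place(xy,z,yaw,over=.004):
    arm.move_pose([*xy,SAFE],O(yaw)); arm.move_straight([*xy,z+.03],.2); arm.wait(.15); st("above")
    hit=arm.move_straight([*xy,z-over],.03,guard=6)
    st("seat hit=%s"%hit)
    return hit
def release(xy):
    arm.let_go(); arm.wait(.2); p=arm.get_state()["ee_pos"]
    arm.move_straight([p[0],p[1],p[2]+.04],.1); arm.move_straight([p[0],p[1],SAFE],.25); st("clear")
E
python3 - <<'E'
from act import *
print(pick((.646,.1425),.030,-.055,45)); snap("wrist","m1.png")
E
```

```text
down hit=False t 6.57 p [0.6456 0.1425 0.0295] F [1.1 0.1 0.5] w 0.0858
closed t 7.14 p [0.6467 0.1427 0.0307] F [0.8 0.6 4.2] w 0.041
lifted t 8.26 p [0.6451 0.1423 0.1688] F [-0.6  0.3 -2.7] w 0.0411
True
```

View pics/m1.png

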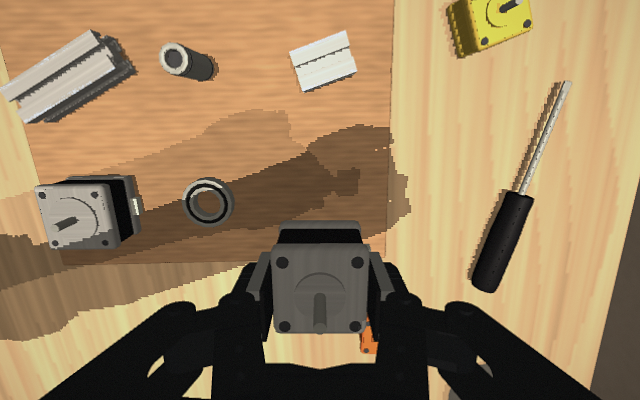

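The motor (320,288) is held square between the pads and the neighbours are undisturbed. Placing it now.

Run:
```python
from act import *
h=place((.597,-.172),.0345,-.144); snap("wrist","m2.png"); print(h)
```

```text
above t 10.34 p [ 0.5987 -0.1722  0.0665] F [-0.4 -0.1 -1.9] w 0.041
seat hit=True t 11.22 p [ 0.5966 -0.1719  0.0357] F [-0.9  0.7  5.7] w 0.0413
True
```

View pics/m2.png

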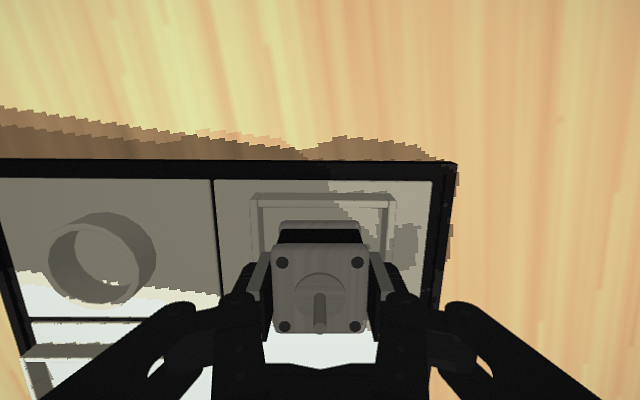

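Contact came at TCP z=0.0357, which means a base of about 9 mm and the motor inside the frame. I'll release, check, then pick the bearing.

Run:
```python
from act import *
release(None); snap("wrist","m3.png")
print(pick((.5387,.1385),.0135,.64,35)); snap("wrist","b1.png")
```

```text
clear t 13.07 p [ 0.5953 -0.1715  0.1702] F [ 0.2 -0.1 -1.2] w 0.0853
down hit=False t 15.5 p [0.5383 0.1385 0.013 ] F [ 0.8 -0.3  0. ] w 0.0859
closed t 16.07 p [0.539  0.1386 0.0142] F [-1.5 -1.8  6. ] w 0.0444
lifted t 17.25 p [0.5378 0.1381 0.1689] F [-0.4 -0.7 -1.1] w 0.0447
True
```

View pics/m3.png

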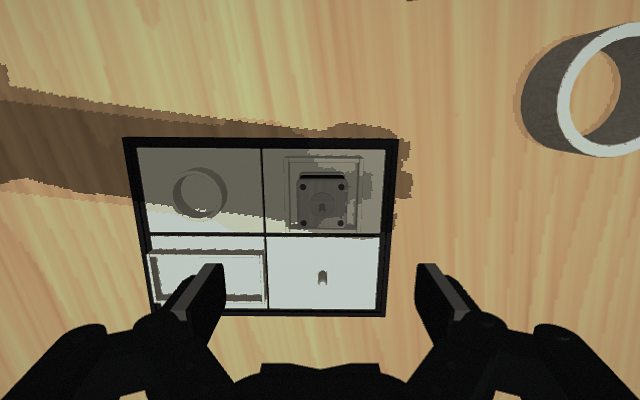

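View pics/b1.png

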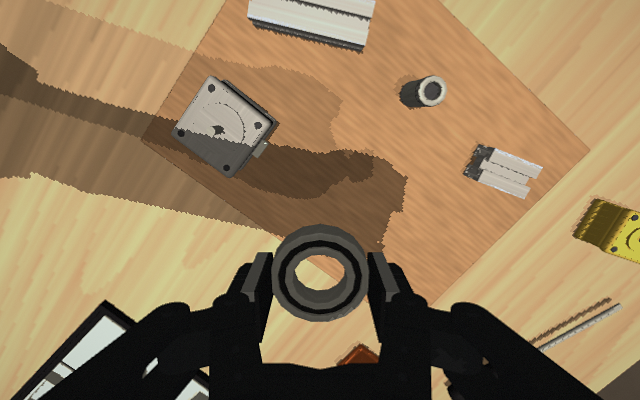

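The motor (323,200) stands upright, centred in its frame. The bearing (320,273) is held flat. Next it goes over the post.

Run:
```python
from act import *
h=place((.585,-.256),.019,.64); print(h); snap("wrist","b2.png"); snap("side","b2s.png")
```

```text
above t 19.68 p [ 0.5865 -0.2564  0.051 ] F [-0.1  0.2 -0.9] w 0.0441
seat hit=True t 20.59 p [ 0.5847 -0.2558  0.0193] F [-0.7 -0.2  4.9] w 0.0445
True
```

View pics/b2.png

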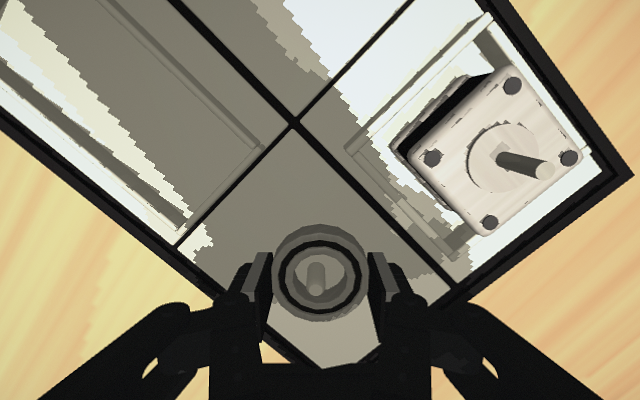

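The post stands inside the bore (315,277). Contact came at z=0.0193, matching the expected seat height. I'll release and pick the sleeve.

Run:
```python
from act import *
release(None); snap("wrist","b3.png")
print(pick((.5495,.255),.042,1.2,35)); snap("wrist","s1.png")
```

```text
clear t 22.52 p [ 0.5834 -0.2554  0.17  ] F [ 0.3  0.1 -0.8] w 0.0854
down hit=False t 25.5 p [0.5491 0.2549 0.0416] F [1.1 0.  0.3] w 0.0854
closed t 26.21 p [0.5497 0.2551 0.0423] F [ 0.  -0.8  1.9] w 0.0195
lifted t 27.27 p [0.5494 0.2548 0.1702] F [-0.7 -0.  -1.3] w 0.0192
True
```

View pics/b3.png

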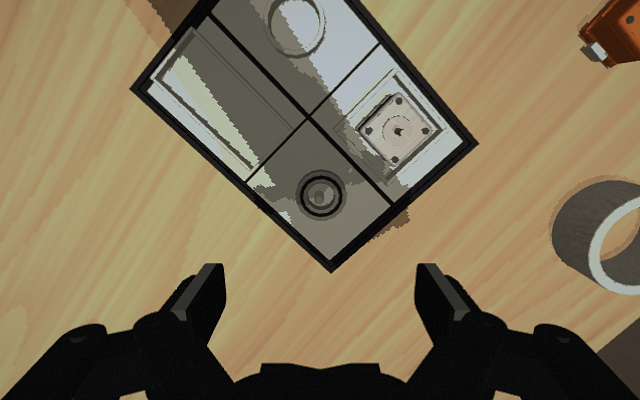

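View pics/s1.png

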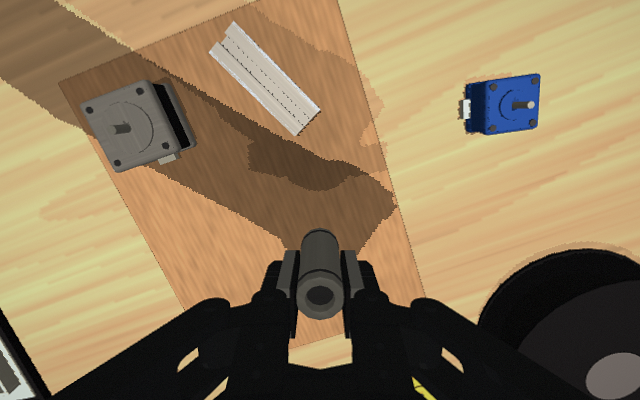

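The bearing lies around the post (321,193) and the sleeve is held straight. Next the cup.

Run:
```python
from act import *
h=place((.485,-.1545),.0473,1.2); print(h); snap("wrist","s2.png")
```

```text
above t 29.62 p [ 0.4865 -0.1547  0.0788] F [ 0.3 -0.4 -1. ] w 0.0193
seat hit=True t 30.54 p [ 0.4847 -0.1544  0.0473] F [-0.  -0.1  5.3] w 0.0196
True
```

View pics/s2.png

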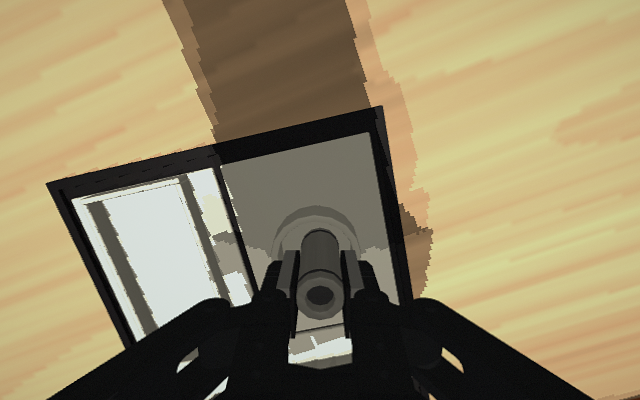

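The sleeve is inside the ring, with contact exactly at the expected height. I'll release and pick the long profile.

Run:
```python
from act import *
release(None); snap("wrist","s3.png")
print(pick((.4462,.249),.0275,.417-pi/2,45)); snap("wrist","l1.png")
```

```text
clear t 32.48 p [ 0.4838 -0.1543  0.1701] F [ 0.4  0.1 -0.4] w 0.0853
down hit=False t 36.28 p [0.4461 0.249  0.0274] F [0.4 0.  0.6] w 0.0853
closed t 36.94 p [0.4465 0.2492 0.0279] F [-1.7 -1.3  6.9] w 0.0289
lifted t 38.07 p [0.4459 0.2487 0.1697] F [ 0.1 -0.5 -1.1] w 0.0287
True
```

View pics/s3.png

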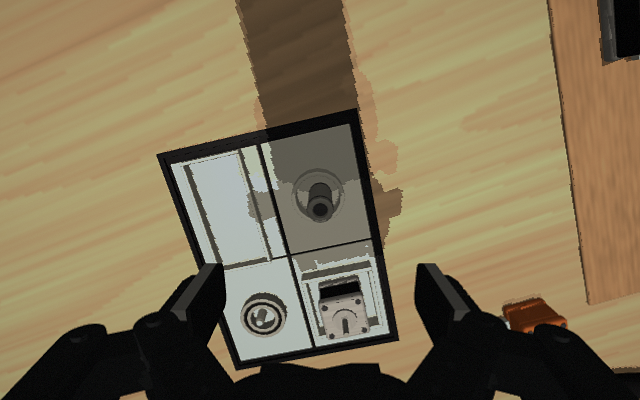

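View pics/l1.png

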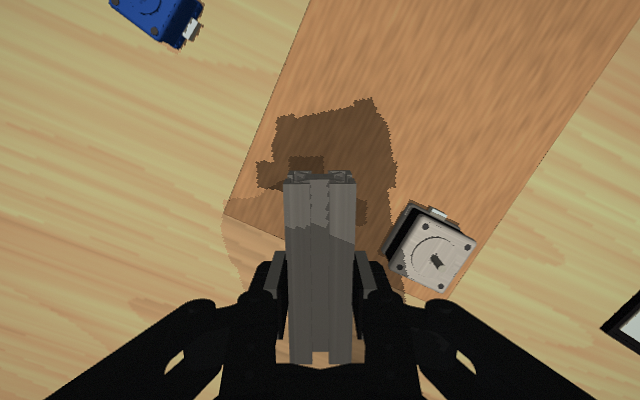

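The sleeve (320,198) stands in the cup. The profile is held straight, and I'll check how well it is centred in the grip before placing, because the trough leaves only 8 mm at each end.

Run:
```python
from act import *
from h import *
s=arm.snapshot("wrist"); p=arm.get_state()["ee_pos"]
cv2.imwrite("pics/l1c.png",cv2.resize(s["img"][160:380,260:380,::-1],None,fx=2.7,fy=2.7))
w=onplane(s,[(285,183),(354,183),(352,362),(290,362)],p[2]+.0061)
y=.417-pi/2
d=w-p; print(np.c_[d[:,0]*np.cos(y)+d[:,1]*np.sin(y), -d[:,0]*np.sin(y)+d[:,1]*np.cos(y)].round(4))
```

```text
[[-0.0152  0.0463]
 [ 0.0129  0.0462]
 [ 0.0146 -0.043 ]
 [-0.0156 -0.043 ]]
```

View pics/l1c.png

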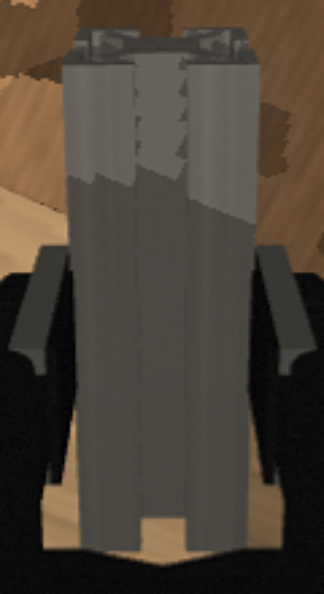

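It is centred to 1.6 mm lengthwise, and I correct for that when placing.

Run:
```python
from act import *
h=place((.4708,-.2400),.0329,-.144-pi/2); print(h); snap("wrist","l2.png")
```

```text
above t 40.78 p [ 0.4721 -0.2405  0.0644] F [-0.1  0.2 -1.4] w 0.0293
seat hit=True t 41.7 p [ 0.4705 -0.2399  0.033 ] F [-1.4 -0.2  5.6] w 0.0283
True
```

View pics/l2.png

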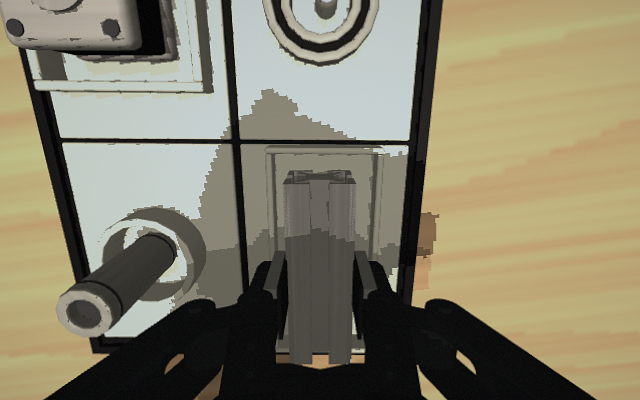

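The profile is inside the trough, seated at the expected height, with gaps visible on the far and lateral sides. I'll release, back off and check everything.

Run:
```python
from act import *
import pickle
release(None)
arm.move_pose([.535,-.205,.2],O(0)); arm.wait(.2); s=snap("wrist","f1.png"); pickle.dump(s,open("f1.pkl","wb"))
arm.move_pose([.30,.35,.35],O(0)) if arm.inverse_kinematics([.30,.35,.35],O(0)) is not None else print("noik")
arm.wait(.2)
s=snap("top","f2.png"); pickle.dump(s,open("f2.pkl","wb")); st("end")
for n,(x0,y0,x1,y1),k in [("f2a.png",(200,155,330,310),3.8),("f2b.png",(380,175,485,305),4.5)]:
    cv2.imwrite("pics/"+n,cv2.resize(s["img"][y0:y1,x0:x1,::-1],None,fx=k,fy=k,interpolation=cv2.INTER_CUBIC))
f=pickle.load(open("f1.pkl","rb"))["img"][65:290,190:470,::-1]
cv2.imwrite("pics/f1c.png",cv2.resize(f,None,fx=2.8,fy=2.8,interpolation=cv2.INTER_CUBIC))
```

```text
clear t 43.63 p [ 0.4697 -0.2393  0.17  ] F [0.6 1.  0.4] w 0.0855
end t 47.67 p [0.3004 0.3497 0.3498] F [0.6 0.1 0.7] w 0.0854
```

View pics/f1c.png

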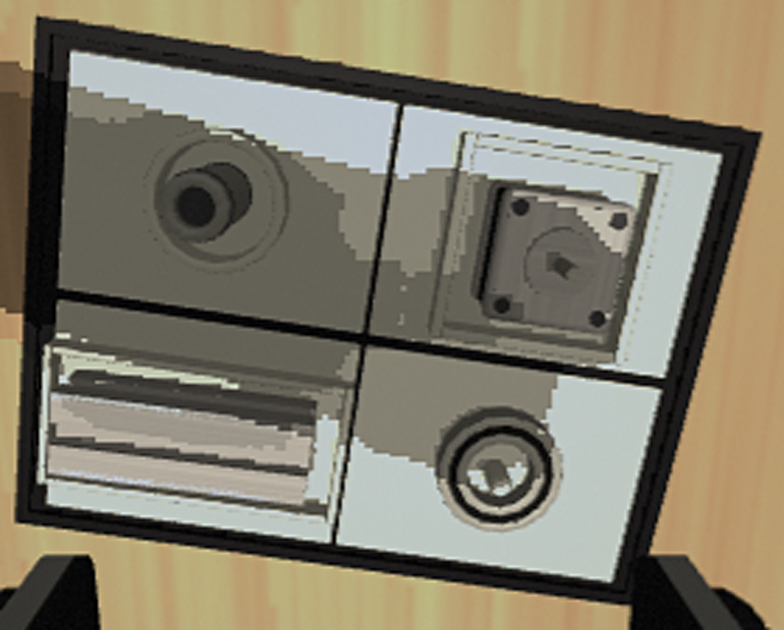

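View pics/f2b.png

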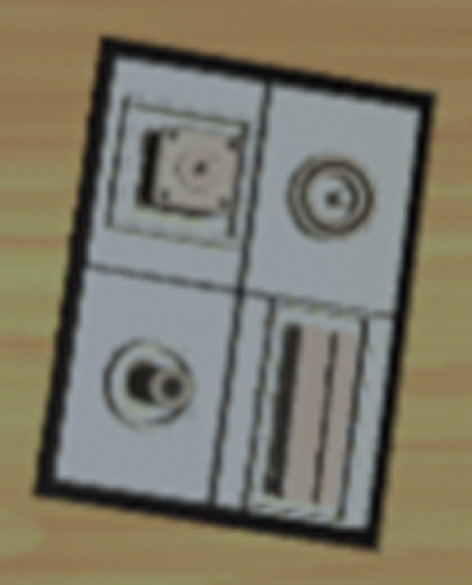

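View pics/f2a.png

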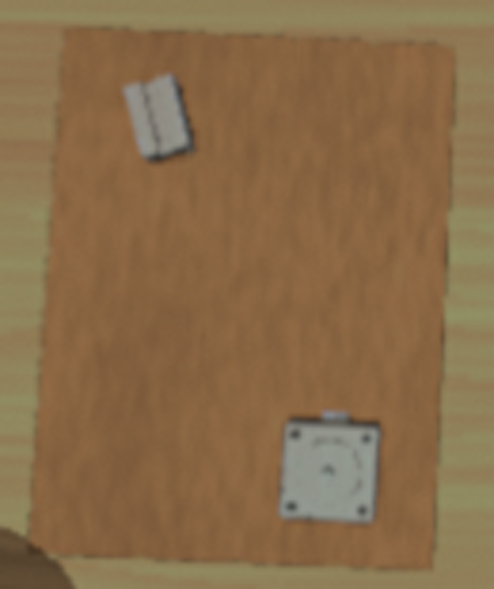

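Both views show all four parts in place and the offcut and big motor untouched. Now a numeric check of the offsets, using both cameras.

Run:
```python
import pickle
from h import *
a=pickle.load(open("f1.pkl","rb")); t=pickle.load(open("f2.pkl","rb")); t0=pickle.load(open("top0.pkl","rb"))
A=lambda p,z:onplane(a,(np.array(p,float)+.5)/2.8-.5+[190,65],z).mean(0)[:2]
T=lambda p,z,s=t:onplane(s,(np.array(p,float)+.5)/4.5-.5+[380,175],z).mean(0)[:2]
# module centres by base corners in each view
mw=dict(cup=A([(70,50),(401,103),(366,335),(58,293)],.009),bin=A([(405,105),(722,155),(665,376),(372,333)],.009),
 tro=A([(56,301),(363,344),(333,542),(44,504)],.009),post=A([(368,346),(661,385),(613,580),(337,541)],.009))
mt=dict(cup=T([(88,268),(243,293),(214,502),(53,481)],.009),bin=T([(117,57),(268,82),(243,290),(90,264)],.009),tro=T([(246,296),(392,316),(365,530),(216,503)],.009),post=T([(272,84),(422,108),(393,312),(247,292)],.009))
pw=dict(cup=A([(197,203)],.066),bin=A([(505,183),(636,207),(612,333),(482,312)],.049),tro=A([(50,392),(313,425),(308,505),(48,470)],.039),post=A([(501,474)],.021))
pt=dict(cup=T([(170,387)],.066),bin=T([(164,128),(243,140),(234,214),(155,208)],.049),tro=T([(300,324),(355,331),(335,505),(281,498)],.039),post=T([(334,196)],.021))
for k in mw: print(k,"wrist off mm",((pw[k]-mw[k])*1000).round(1),"top off mm",((pt[k]-mt[k])*1000).round(1),mw[k].round(4),mt[k].round(4))
W=world(a)
def hz(p):
    q=((np.array(p)/2.8)+[190,65]).astype(int); return np.median(W[q[1]-2:q[1]+3,q[0]-2:q[0]+3,2]).round(4)
print("heights: motor",hz((530,295)),hz((600,230)),"profile",hz((100,420)),hz((280,460)),"base",hz((620,480)),hz((100,250)))
d=cv2.absdiff(t["img"],t0["img"]).max(2)
print("offcut/bigmotor diff",d[172:200,228:255].max(),d[262:297,270:303].max())
```

```text
cup wrist off mm [0.6 3.9] top off mm [1.1 4.6] [ 0.4858 -0.1563] [ 0.484 -0.157]
bin wrist off mm [-2.   1.1] top off mm [-3.2  1. ] [ 0.5979 -0.1728] [ 0.597 -0.174]
tro wrist off mm [-1.3  2.1] top off mm [-0.3  3.7] [ 0.4724 -0.2404] [ 0.4715 -0.2406]
post wrist off mm [0.5 1.7] top off mm [0.4 4.3] [ 0.5849 -0.2568] [ 0.5846 -0.258 ]
heights: motor 0.049 0.0488 profile 0.0387 0.0305 base 0.0086 0.0086
offcut/bigmotor diff 4 5
```

Run:
```python
import pickle
from h import *
a=pickle.load(open("f1.pkl","rb")); W=world(a)
for p in [(80,465),(280,490),(100,415),(285,440)]:
    q=((np.array(p)/2.8)+[190,65]).astype(int); print(p,np.median(W[q[1]-1:q[1]+2,q[0]-1:q[0]+2,2]).round(4))
from cell import arm
s=arm.get_state(); print(s["clock"],s["contact_force"].round(1),s["gripper_width"])
arm.sign_off()
```

```text
(80, 465) 0.0389
(280, 490) 0.0388
(100, 415) 0.0385
(285, 440) 0.0392
47.675 [0.6 0.1 0.7] 0.08537482725959966
the job is handed in; nothing more can be done
```

I packed all four parts and handed the job in at 47.7 s of the 112 s limit. `sign_off` gives no verdict, so what follows is from my own checks.

Each part was lowered until the force guard registered contact, 0–1.2 mm from the expected seat height, and only then released. The gripper is open and clear of everything.

| Part | Offset from module centre (two cameras) | Limit |
|---|---|---|
| Small motor | 2–3 mm | 15 mm |
| Sleeve | 4–5 mm | 11.5 mm |
| Long profile | 2.5–4 mm | 14 mm |
| Ball bearing | 2–4 mm | 10 mm |

- **Seating:** Depth readings put the motor top at 49 mm and the profile top at 39 mm, both level, over a base at about 9 mm. For the sleeve and bearing I relied on the contact height and the pictures, which show the sleeve standing in the cup and the bearing lying around the post.
- **Look-alikes:** The areas around the big motor and the short offcut are unchanged between the first and last top pictures.
- **Disagreements:** The two cameras differ by up to about 3 mm, as expected from their calibration. One profile depth sample read 30.5 mm, probably because it fell on the slot. Four more samples on the top face all read about 39 mm.

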